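# Zero the gap screw and back it off a quarter turn

## Robot

A 7-joint arm with a two-finger parallel gripper is mounted at the origin on a cart in front of the work surface, level with it; the furniture and walls round the work are solid. World frame = base frame: x ahead of the robot, y to its left, z up, the work surface at z = 0. Lengths are in m, angles in rad, forces in N, time in s.
With the tool pointing down it reaches from about 0.425 to 0.925 m from the base axis. Payload 6.8 kg.
Tool frame: the origin (TCP) lies on the front face of the gripper's body, between the roots of the fingers; the fingertips stand 73 mm ahead of it and the grasp point (between the pads) lies 54 mm ahead of it (env.nose_length is the distance from the TCP to the fingertips, in m); z points along the fingers, y is the direction in which the jaws open and shut (so a half turn about z gives the same grasp; the last joint's range is limited). The gripper opens to 85 mm and grips with 20 to 120 N. Pads are 22 mm wide; open, the fingers measure 114 mm over their backs; the gripper's body (76 mm by 85 mm) begins 54 mm behind the grasp point. The pads swing forward as they close: fully open they stand 13 mm farther back than shut.
Start: joints at [-0.108, 0.477, 0.022, 1.555, -0.011, 1.109, -0.083], TCP at [0.675, 0, 0.304] pointing down, gripper open.
Joint ranges: [-2.96, 2.96], [-0.34, 2.1], [-1.41, 1.46], [0.24, 2.44], [-1.37, 4.51], [0.17, 1.92], [-2.96, 2.96]. Speed limits (rad/s): [2.39, 2.39, 3.14, 3.14, 3.14, 3.14, 3.14].

## Interface

Orientations are given as a unit quaternion [w, x, y, z].
In Python, from cell import env, kin, camera, calibration, job gives the robot as it stands. The module is installed in compiled form; this text tells all that it offers. Calls block until the motion is done:
- env.reach(position, orientation): joint-space move of the TCP to a pose.
- env.movel(position, velocity=0.15, rot=None, stop_force=None): straight line of the TCP; rot=None keeps the orientation; velocity is the mean speed in m/s. With stop_force (N) it stops when the force on the tool has changed by that much, and returns True; else False.
- env.goto_joints(angles): joint-space move.
- env.grip(opening, f_grip=None): finger opening in m; f_grip is the grip in N (None keeps the last); returns when the fingers have stopped.
- env.dwell(seconds).
- kin.inverse_kinematics(position, orientation): joint angles nearest the present ones, or None.
- env.get_state(): the state.
- camera(name): name is "scene" or "side" or "wrist"; returns (picture, depth): 384x512x3 uint8, blue, green, red; 384x512 float32, m along the optical axis (not along the pixel's ray), 0 where there is no reading.
- calibration(name): a dict with "fx", "fy", "cx", "cy" (pixels), "rvec" (rotation vector, rad) and "tvec" (3), from world to camera coordinates, as OpenCV has them. Camera axes: x right, y down, z forward; pixel columns grow to the right and rows downward; lengths in m; the calibration is good to about 2 mm. The wrist camera is an equidistant fisheye: a pixel r from the principal point sees the ray r / f radians off the axis. A picture is of the moment at which its call begins: read the wrist's pose just before it. calibration takes no time and is no camera call; for the wrist camera it gives the pose at the moment of the call.
A pose or a line that the arm cannot do raises env.PlanningError and nothing moves.
- job.job_done(): hands the job in, once; it reports no verdict.
The state is a dict: "time": time; "qpos": joint angles; "joint_velocities": joint speeds; "joint_torque": joint torques, N m; "tcp_pos": TCP position; "orientation": TCP orientation; "force": force on the tool from outside, world axes, zero at the start; "torque": the same for the moment, N m; "opening": finger opening in m.
Only numpy, scipy, OpenCV 4.12 (cv2) and the standard library are available. Lean on these libraries where they do the work, as an engineer would, in place of code of your own. Each camera call takes 0.05 s, during which the arm holds its last target. There are 200 camera calls.

## Task

Set the working gap of the blue gap stand: turn the orange-barred knob clockwise until the screw's tip bottoms on the steel anvil, gently but so that you feel it go firm, without forcing it any further. Then back it off counter-clockwise by a quarter of a turn from where it bottomed, let go and leave it there. Do not disturb the other things on the bench.

Things in the scene. Friction and masses are not known exactly. Their poses are not given: they have to be found in the camera images.
- stand: blue gap stand, fixed to the bench, base 170 x 90 mm, 126 mm high to the top of its arm, with an aluminium dial ring (66 mm across, top 128 mm above the bench) round the screw. Origin: on the bench, straight below the screw's vertical axis; its x axis points from the screw to the column, z up
- knob_grip (a point): centre of the knob's grip bar, on the screw's vertical axis, at the height to grip it. The orange bar is 44 mm long (along this point's x) and 14 mm thick (along y); its top is 14 mm above this point, its foot 22 mm below, on a black disc 48 mm across and 8 mm thick. A white line marks the -x end. This point's turn about z is the screw's turn, and it rises and falls with the screw
- knob: the knob (origin at its underside, on the axis, 30 mm below the grip point). Fast right-hand thread, 12 mm a turn: clockwise from above lowers it, a quarter turn is 3 mm. It stays where it is left. Thread friction about 0.04 N m. It bottoms 0.8 to 2.4 rad clockwise of its start, nowhere marked
- spindle: the steel screw spindle under the knob, 11 mm thick with a round tip of 16 mm; origin at the lowest point of the tip; it moves up and down only (the knob turns). Once it bottoms the knob's torque climbs steeply, about 0.1 N m per 0.14 rad; some 0.05 to 0.12 N m above friction is firm, 0.2 N m above friction (100 N on the anvil) is forcing it
- anvil: steel anvil disc, 32 mm across, fixed under the screw tip, 50 mm above the bench. Origin: centre of its top face, which the tip bottoms on; the gap is the height of the spindle's origin above it (read slightly negative while the screw presses and the stand springs)
- tube_rack: clear tube rack with tubes, 55 x 180 x 104 mm, bystander; origin under its centre
- beaker_250: large glass beaker, 78 mm across, 94 mm high, bystander; origin under its centre
- petri_dish: petri dish, 59 mm across, 14 mm high, bystander; origin under its centre
- timer: white timer, 62 x 66 x 19 mm, bystander; origin under its centre
- weight_0: steel weight, 25 mm across, 46 mm high, bystander; origin under its centre
Things that resemble listed ones, but are neither listed nor needed, are in the scene too. There is more than one size of the stand; the one meant has the size given above.

How it is judged:
By the outcome, as a careful person would: the job done as asked, in the order asked, and still so for the second after the job is handed in, with the robot touching nothing.
It also fails if it takes over 64 s, if anything falls off the work surface, if the arm or the gripper's body presses on something with over 40 N, if the wrist force passes 120 N, or if a joint passes its speed limit or range.

## Working session

There is one attempt and no reset: what is moved stays moved. The work goes in short steps, each a Python script; the robot and the scene stay as the last script left them, time stands still between calls to the robot, and variables do not carry over. Pictures are saved under pics/ and viewed, about 8 in all and at most 12, crops included, and the job is handed in when it is done.

```bash
mkdir -p pics; cat > h.py <<'E'
import numpy as np, cv2
from cell import env, kin, camera, calibration, job
def deproj(name, depth, cal=None):
    c=cal or calibration(name); v,u=np.mgrid[0:384,0:512].astype(float)
    x=(u-c["cx"])/c["fx"]; y=(v-c["cy"])/c["fy"]
    P=np.stack([x*depth,y*depth,depth],-1)
    R=cv2.Rodrigues(np.array(c["rvec"],float))[0]
    W=(P-np.array(c["tvec"]).ravel())@R
    W[depth<=0]=np.nan
    return W
E
python3 - <<'E'
from h import *
for n in("scene","side"):
    p,d=camera(n); cv2.imwrite(f"pics/{n}.png",p); np.savez(f"{n}.npz",p=p,d=d,W=deproj(n,d))
    c=calibration(n); R=cv2.Rodrigues(np.array(c["rvec"],float))[0]; print(n,c["fx"],-R.T@np.array(c["tvec"]).ravel())
print(env.get_state())
a=[cv2.imread(f"pics/{n}.png") for n in("scene","side")]
cv2.imwrite("pics/both.png",cv2.resize(np.vstack(a),None,fx=.78,fy=.78,interpolation=cv2.INTER_AREA))
E
```

```text
scene 395.1526658519977 [-0.09990241  0.80214901  0.93656911]
side 398.38189578686706 [-0.12779774 -0.85028334  0.56906164]
{'time': 0.1, 'qpos': array([-0.10811379,  0.4777566 ,  0.0223298 ,  1.55633927, -0.01149555,
        1.1093008 , -0.08312224]), 'joint_velocities': array([-3.19039550e-04, -2.29273976e-03,  2.91294857e-03, -2.82363165e-03,
        8.42022309e-04, -7.73839465e-05,  2.57768994e-04]), 'joint_torque': array([ 5.69385389e-03, -5.97765398e+01,  1.61440808e+00, -2.81952703e+01,
        1.29656185e-02,  5.02699884e-03, -1.13572563e-05]), 'tcp_pos': array([6.74590514e-01, 1.40186253e-05, 3.03001951e-01]), 'orientation': array([-5.48152166e-04,  7.07097651e-01,  7.07115415e-01, -6.33849794e-04]), 'force': array([ 0.30832567,  0.89172552, -0.05574098]), 'torque': array([ 0.00727714, -0.01349958,  0.02309292]), 'opening': 0.08555887509379274}
```

View pics/both.png

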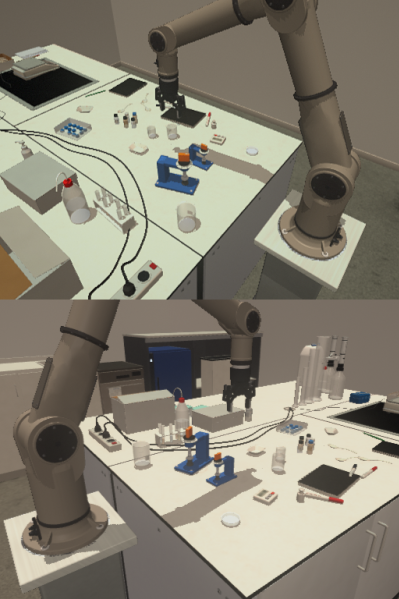

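Two blue stands show up. The larger is at about (178,175) in the scene half and (193,450) in the side half. The smaller is at (201,155) and (219,468). I'll measure both and take a close crop.

```bash
python3 - <<'E'
from h import *
for n in("scene","side"):
    z=np.load(n+".npz"); hsv=cv2.cvtColor(z["p"],cv2.COLOR_BGR2HSV); W=z["W"]
    on=(W[...,0]>.35)&(W[...,0]<1)&(abs(W[...,1])<.45)&(W[...,2]>.02)&(W[...,2]<.25)
    for nm,lo,hi in(("blue",(100,120,40),(125,255,255)),("orange",(5,150,90),(20,255,255))):
        m=(cv2.inRange(hsv,lo,hi)>0)&on
        k,l,s,c=cv2.connectedComponentsWithStats(m.astype(np.uint8))
        for i in range(1,k):
            if s[i,4]>15:
                Q=W[l==i]; print(n,nm,s[i],c[i].round(),Q.mean(0).round(3),np.percentile(Q,2,axis=0).round(3),np.percentile(Q,98,axis=0).round(3))
a=cv2.resize(cv2.imread("pics/scene.png")[175:265,190:300],(600,491),interpolation=cv2.INTER_CUBIC)
b=cv2.resize(cv2.imread("pics/side.png")[150:250,215:315],(491,491),interpolation=cv2.INTER_CUBIC)
cv2.imwrite("pics/crop.png",cv2.resize(np.hstack([a,b]),None,fx=.73,fy=.73))
E
```

```text
scene blue [242 185  15  19  74] [248. 191.] [ 0.583 -0.038  0.076] [ 0.556 -0.054  0.026] [ 0.601 -0.023  0.085]
scene blue [201 199  27  35 337] [212. 211.] [0.583 0.145 0.109] [0.538 0.114 0.032] [0.616 0.169 0.128]
scene orange [258 184   7   9  45] [261. 188.] [ 0.532 -0.044  0.107] [ 0.517 -0.05   0.094] [ 0.544 -0.041  0.118]
scene orange [229 196  14  11 142] [235. 201.] [0.511 0.113 0.164] [0.494 0.101 0.144] [0.528 0.125 0.178]
side blue [250 170  17   8  84] [257. 173.] [0.585 0.128 0.125] [0.556 0.105 0.123] [0.614 0.152 0.127]
side orange [238 163   8  14  88] [242. 170.] [0.509 0.101 0.162] [0.494 0.089 0.145] [0.526 0.113 0.177]
side orange [275 196   8  10  63] [279. 201.] [ 0.529 -0.053  0.107] [ 0.518 -0.056  0.095] [ 0.543 -0.048  0.118]
```

View pics/crop.png

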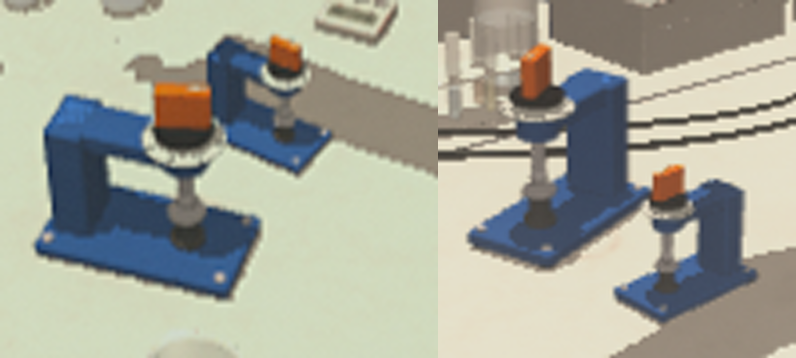

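The left, larger stand is the one meant: its arm top is at 0.126 m and its bar top at 0.178 m. The smaller one's bar top is at 0.118 m, so it is the decoy. Next I'll go above the larger one and measure from the wrist camera.

```bash
cat >> h.py <<'E'
def wplane(pts, z, c):
    "fisheye pixels -> world points on plane z"
    pts=np.atleast_2d(pts).astype(float); d=(pts-[c["cx"],c["cy"]])
    xy=d/[c["fx"],c["fy"]]; th=np.linalg.norm(xy,axis=1)+1e-12
    ray=np.c_[xy*(np.sin(th)/th)[:,None],np.cos(th)]
    R=cv2.Rodrigues(np.array(c["rvec"],float))[0]; o=-R.T@np.array(c["tvec"]).ravel(); w=ray@R
    return o+w*((z-o[2])/w[:,2])[:,None]
def yawq(t):
    "tool down, tool y axis at world angle t"
    # x_tool = y x z ; z=(0,0,-1)
    from scipy.spatial.transform import Rotation as Ro
    y=np.array([np.cos(t),np.sin(t),0]); z=np.array([0,0,-1.]); x=np.cross(y,z)
    q=Ro.from_matrix(np.c_[x,y,z]).as_quat(); return np.r_[q[3],q[:3]]
def look(fn):
    c=calibration("wrist"); p,d=camera("wrist"); cv2.imwrite(fn,p); np.savez(fn[:-3]+"npz",p=p,d=d,c=c); return p,d,c
def orange(p):
    m=cv2.inRange(cv2.cvtColor(p,cv2.COLOR_BGR2HSV),(3,130,70),(22,255,255))
    return m
E
python3 - <<'E'
from h import *
env.reach([0.51,0.107,0.33],yawq(0))
p,d,c=look("pics/w1.png"); print(env.get_state()["qpos"].round(3),env.get_state()["time"])
print({k:np.round(v,3) for k,v in c.items()})
R=cv2.Rodrigues(np.array(c["rvec"],float))[0]; print(-R.T@np.array(c["tvec"]).ravel(),R[2])
cv2.imwrite("pics/w1b.png",cv2.resize(p,(768,576)))
E
```

```text
[-0.297  0.201 -0.032  1.886  0.008  1.054 -0.333] 0.9583
{'fx': np.float64(297.319), 'fy': np.float64(297.319), 'cx': np.float64(250.079), 'cy': np.float64(190.805), 'rvec': array([-2.862e+00,  2.000e-03, -2.000e-03]), 'tvec': array([-0.511,  0.058,  0.432])}
[0.51062385 0.17514023 0.40044309] [ 0.00146649 -0.27620278 -0.96109826]
```

View pics/w1b.png

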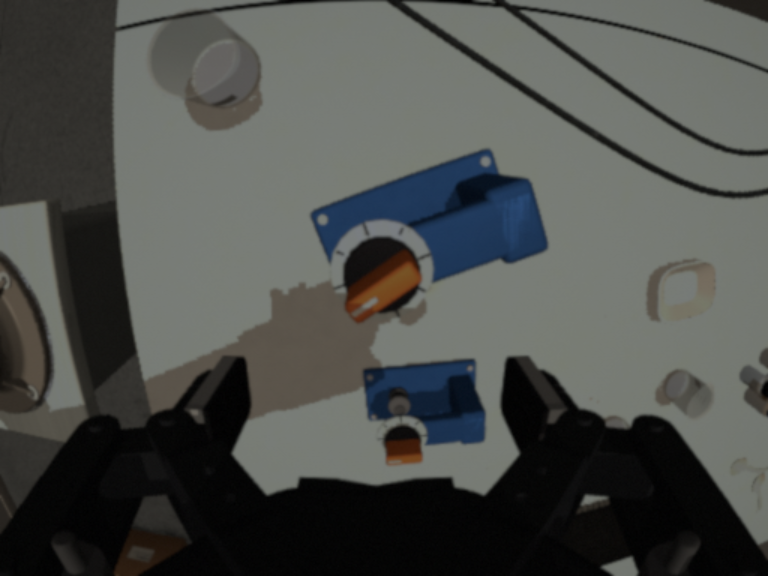

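The wrist view shows the target knob at (383,285), with its white end mark at (366,303) and the dial ring centred near (382,270). The decoy is at (404,450). Now I'll fit the bar's top face and the ring.

```bash
cat >> h.py <<'E'
def fit(p,d,c,zt,ctr,verbose=1):
    "bar top face centre/yaw via plane z=zt, using depth to pick the top face"
    v,u=np.mgrid[0:384,0:512]; pix=np.c_[u.ravel(),v.ravel()]
    R=cv2.Rodrigues(np.array(c["rvec"],float))[0]; o=-R.T@np.array(c["tvec"]).ravel()
    xy=(pix-[c["cx"],c["cy"]])/[c["fx"],c["fy"]]; th=np.linalg.norm(xy,axis=1)+1e-12
    k=np.tan(th)/th; W=(np.c_[xy*k[:,None],np.ones(len(xy))]*d.reshape(-1,1))@R+o
    near=np.linalg.norm(W[:,:2]-ctr,axis=1)<.045
    top=near&(W[:,2]>zt-.006)&(W[:,2]<zt+.02)
    h=np.median(W[top,2]); Q=wplane(pix[top],zt,c)[:,:2].astype(np.float32)
    (cx,cy),(a,b),ang=cv2.minAreaRect(Q*1000); t=np.radians(ang if a>b else ang+90)
    e=np.linalg.eigh(np.cov(Q.T))[1][:,1]
    # ring
    g=p.reshape(-1,3); ring=near&(abs(W[:,2]-.128)<.004)&(g.min(1)>110)
    Rg=wplane(pix[ring],.128,c)[:,:2]
    if len(Rg)>20:
        from scipy.spatial import ConvexHull
        H=Rg[ConvexHull(Rg).vertices]; A=np.c_[2*H,np.ones(len(H))]; s=np.linalg.lstsq(A,(H**2).sum(1),rcond=None)[0]
        print("ring",s[:2].round(4),"r",np.sqrt(s[2]+s[:2]@s[:2]).round(4),len(Rg))
    print("bar top n",top.sum(),"h",h.round(4),"rect",round(cx/1000,4),round(cy/1000,4),"size",round(a,1),round(b,1),"yaw",np.degrees(t).round(2),"pca",np.degrees(np.arctan2(e[1],e[0])).round(2),Q.mean(0).round(4))
E
python3 - <<'E'
from h import *
z=np.load("pics/w1.npz",allow_pickle=True)
fit(z["p"],z["d"],z["c"].item(),.178,[.51,.107])
E
```

```text
ring [0.5147 0.1073] r 0.0315 831
bar top n 925 h 0.1766 rect 0.5148 0.1083 size 42.8 14.3 yaw 35.49 pca -143.82 [0.5149 0.1085]
```

```bash
python3 - <<'E'
from h import *
env.reach([0.5147,0.1078,0.29],yawq(np.radians(125.9)))
s=env.get_state(); print(s["qpos"].round(3),s["time"],s["tcp_pos"],s["orientation"],s["force"].round(2),s["torque"].round(3))
p,d,c=look("pics/w2.png"); fit(p,d,c,.178,[.5147,.108])
E
```

```text
[-0.052  0.268 -0.322  1.907  0.101  0.982  1.777] 2.7917 [0.51493404 0.10760879 0.28992458] [-3.52743148e-05 -3.07650454e-01  9.51499446e-01  2.26836270e-05] [ 0.06 -0.21 -0.09] [-0.024  0.011  0.02 ]
ring [0.5148 0.1074] r 0.0317 594
bar top n 1276 h 0.1768 rect 0.513 0.1063 size 44.3 13.3 yaw 35.27 pca -144.92 [0.5126 0.1057]
```

Hover is good, and the ring fits agree between views (0.5147, 0.1074, yaw 35.4°). I'll descend and grip.

```bash
python3 - <<'E'
from h import *
def st(m):
    s=env.get_state(); print(m,round(s["time"],2),s["tcp_pos"].round(4),s["force"].round(2),s["torque"].round(3),round(s["opening"],4),s["qpos"][6].round(3))
q=yawq(np.radians(125.4)); X=[.5144,.1072]
env.movel([*X,.255],.1,rot=q); st("pre"); 
print(env.movel([*X,.2185],.05,stop_force=6)); st("down")
env.grip(.005,f_grip=30); st("grip"); env.dwell(.3); st("rest")
E
```

```text
pre 3.34 [0.5144 0.1073 0.255 ] [-0.02 -0.01 -0.11] [-0.04  -0.029  0.081] 0.0857 1.752
False
down 4.22 [0.5146 0.1073 0.2187] [ 0.27 -0.13  0.28] [ 0.019 -0.018  0.006] 0.0856 1.731
grip 4.88 [0.5144 0.1073 0.2186] [-0.83  0.08  1.04] [0.057 0.101 0.012] 0.0132 1.731
rest 5.17 [0.5144 0.1073 0.2186] [-1.28  0.56  3.62] [0.105 0.283 0.003] 0.0137 1.731
```

```bash
cat >> h.py <<'E'
Y0,Z0,X0=np.radians(125.4),.2185,[.5144,.1072]
def yaw_now():
    w,x,y,z=env.get_state()["orientation"]
    from scipy.spatial.transform import Rotation as Ro
    m=Ro.from_quat([x,y,z,w]).as_matrix(); return np.arctan2(m[1,1],m[0,1])
def turn(a,v=.01,n=6,xy=X0):
    "tool to angle a (rad, + = clockwise from start grip), print mean torque"
    t0=env.get_state()["time"]
    env.movel([*xy,Z0-a*.012/2/np.pi],v,rot=yawq(Y0-a))
    S=[]
    for i in range(n): env.dwell(.03); S.append(env.get_state())
    f=np.mean([s["force"] for s in S],0); tq=np.array([s["torque"] for s in S])
    act=(Y0-yaw_now()+np.pi)%(2*np.pi)-np.pi
    print(f"{a:.3f} act {act:.3f} Tz {tq[:,2].mean():.3f}±{tq[:,2].std():.3f} F {f.round(1)} Txy {tq[:,:2].mean(0).round(2)} z {S[-1]['tcp_pos'][2]:.4f} op {S[-1]['opening']:.4f} dt {S[-1]['time']-t0:.2f} t {S[-1]['time']:.2f}",flush=True)
    return tq[:,2].mean(),act
E
python3 - <<'E'
from h import *
for a in (.1,.2,.3): turn(a)
E
```

```text
0.100 act 0.098 Tz -0.005±0.044 F [-1.6  1.   3.9] Txy [0.15 0.33] z 0.2184 op 0.0133 dt 0.45 t 5.62
0.200 act 0.198 Tz -0.008±0.045 F [-2.   1.3  4.8] Txy [0.32 0.46] z 0.2182 op 0.0139 dt 0.45 t 6.08
0.300 act 0.299 Tz -0.044±0.018 F [-2.   1.4  5. ] Txy [0.36 0.5 ] z 0.2180 op 0.0136 dt 0.45 t 6.53
```

```bash
sed -i 's/n=6,xy/n=25,xy/; s/env.dwell(.03)/env.dwell(.01)/; s/op {S\[-1\]/j7 {np.mean([s["joint_torque"][6] for s in S]):.4f} op {S[-1]/' h.py
python3 - <<'E'
from h import *
for a in (.4,.5,.6,.7): turn(a,.02)
p,d,c=look("pics/w3.png"); 
cv2.imwrite("pics/w3b.png",cv2.resize(p,(640,480)))
E
```

```text
0.400 act 0.399 Tz -0.054±0.028 F [-2.1  1.9  5.1] Txy [0.42 0.51] z 0.2178 j7 0.0202 op 0.0133 dt 0.46 t 6.98
0.500 act 0.499 Tz -0.050±0.027 F [-2.1  2.2  5. ] Txy [0.46 0.52] z 0.2177 j7 0.0201 op 0.0135 dt 0.46 t 7.44
0.600 act 0.599 Tz -0.053±0.032 F [-2.1  2.2  4.9] Txy [0.51 0.54] z 0.2175 j7 0.0201 op 0.0135 dt 0.46 t 7.90
0.700 act 0.698 Tz -0.050±0.030 F [-2.3  2.4  5. ] Txy [0.59 0.55] z 0.2173 j7 0.0185 op 0.0135 dt 0.46 t 8.36
```

View pics/w3b.png

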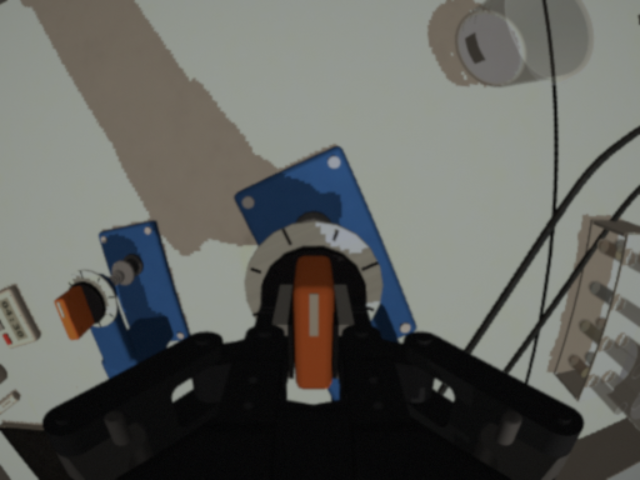

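The bar at (314,310) is held centrally between the pads and turns with the tool. Friction reads steadily at about −0.05 N m. I'll go on in small steps until it goes firm.

```bash
python3 - <<'E'
from h import *
import json
a=.7; L=[]; base=-.051
while a<2.6:
    a+=.05 if not L or abs(L[-1][1]-base)<.02 else .035
    T,act=turn(a,.02); L.append((a,T))
    if len(L)<=6: base=np.mean([-.051]+[t for _,t in L if abs(t+.051)<.02])
    if abs(T-base)>.062: break
json.dump(L,open("log.json","w")); print(base)
E
```

```text
0.750 act 0.748 Tz -0.049±0.028 F [-2.4  2.8  5.1] Txy [0.63 0.55] z 0.2172 j7 0.0349 op 0.0138 dt 0.46 t 8.87
0.800 act 0.798 Tz -0.040±0.040 F [-2.2  3.   5.1] Txy [0.7  0.55] z 0.2171 j7 0.0346 op 0.0132 dt 0.46 t 9.32
0.850 act 0.848 Tz -0.031±0.021 F [-2.3  3.3  5.1] Txy [0.79 0.55] z 0.2170 j7 0.0279 op 0.0137 dt 0.46 t 9.78
0.900 act 0.898 Tz -0.050±0.029 F [-2.3  3.5  5. ] Txy [0.83 0.56] z 0.2169 j7 0.0345 op 0.0138 dt 0.46 t 10.24
0.950 act 0.948 Tz -0.049±0.029 F [-2.5  4.   5. ] Txy [0.95 0.56] z 0.2168 j7 0.0326 op 0.0136 dt 0.46 t 10.70
1.000 act 0.998 Tz -0.052±0.027 F [-2.5  4.5  5. ] Txy [1.07 0.57] z 0.2167 j7 0.0328 op 0.0140 dt 0.46 t 11.16
1.050 act 1.048 Tz -0.055±0.024 F [-2.2  4.3  5. ] Txy [1.09 0.56] z 0.2166 j7 0.0339 op 0.0132 dt 0.46 t 11.62
1.100 act 1.098 Tz -0.043±0.032 F [-2.2  4.8  4.8] Txy [1.1  0.54] z 0.2165 j7 0.0338 op 0.0134 dt 0.46 t 12.07
1.150 act 1.148 Tz -0.054±0.032 F [-2.3  4.8  4.7] Txy [1.15 0.53] z 0.2164 j7 0.0337 op 0.0137 dt 0.46 t 12.53
1.200 act 1.198 Tz -0.051±0.032 F [-2.1  4.7  4.6] Txy [1.16 0.51] z 0.2163 j7 0.0336 op 0.0137 dt 0.46 t 12.99
1.250 act 1.248 Tz -0.054±0.028 F [-2.1  4.7  4.8] Txy [1.16 0.48] z 0.2162 j7 0.0336 op 0.0136 dt 0.46 t 13.45
1.300 act 1.298 Tz -0.056±0.033 F [-1.9  5.2  4.4] Txy [1.19 0.47] z 0.2161 j7 0.0335 op 0.0138 dt 0.46 t 13.91
1.350 act 1.348 Tz -0.046±0.021 F [-1.9  5.2  4.3] Txy [1.2  0.45] z 0.2160 j7 0.0334 op 0.0136 dt 0.46 t 14.37
1.400 act 1.398 Tz -0.054±0.027 F [-1.8  5.1  4.2] Txy [1.22 0.43] z 0.2159 j7 0.0333 op 0.0135 dt 0.46 t 14.82
1.450 act 1.448 Tz -0.044±0.027 F [-1.6  5.1  4.1] Txy [1.24 0.42] z 0.2159 j7 0.0332 op 0.0138 dt 0.46 t 15.28
1.500 act 1.497 Tz -0.015±0.034 F [-1.6  5.2  4. ] Txy [1.25 0.4 ] z 0.2158 j7 0.0007 op 0.0136 dt 0.46 t 15.74
1.535 act 1.532 Tz 0.020±0.032 F [-1.6  5.5  4. ] Txy [1.26 0.39] z 0.2157 j7 -0.0195 op 0.0133 dt 0.46 t 16.20
-0.048441042064398525
```

Contact started near 1.45 rad, and torque is now about 0.068 N m above baseline. One small step more will centre it in the firm window and give a third point for the onset fit.

```bash
python3 - <<'E'
from h import *
turn(1.56,.02,n=50)
E
```

```text
1.560 act 1.557 Tz 0.024±0.032 F [-1.6  5.4  3.9] Txy [1.26 0.38] z 0.2156 j7 -0.0310 op 0.0134 dt 0.67 t 16.87
```

```bash
python3 - <<'E'
from h import *
turn(1.576,.02,n=30)
for a in np.linspace(1.45,-.105,17): r=turn(a,.01,n=2)
turn(-.105,.01,n=20)
p,d,c=look("pics/w4.png"); fit(p,d,c,.177,[.5147,.108])
E
```

```text
1.576 act 1.573 Tz 0.044±0.033 F [-1.3  5.5  3.8] Txy [1.27 0.37] z 0.2156 j7 -0.0421 op 0.0137 dt 0.50 t 17.37
1.450 act 1.447 Tz 0.035±0.039 F [-2.1  5.5  4.8] Txy [1.24 0.44] z 0.2158 j7 0.1066 op 0.0135 dt 0.29 t 17.66
1.353 act 1.350 Tz 0.033±0.001 F [-1.7  4.5  4.7] Txy [1.2  0.44] z 0.2160 j7 0.1102 op 0.0136 dt 0.27 t 17.93
1.256 act 1.253 Tz 0.050±0.013 F [-1.5  4.9  5.1] Txy [1.15 0.52] z 0.2162 j7 0.1105 op 0.0132 dt 0.27 t 18.19
1.158 act 1.156 Tz 0.052±0.016 F [-1.3  4.8  4.9] Txy [1.08 0.56] z 0.2164 j7 0.1107 op 0.0135 dt 0.27 t 18.46
1.061 act 1.058 Tz 0.054±0.007 F [-2.4  4.6  4.8] Txy [1.11 0.6 ] z 0.2166 j7 0.1110 op 0.0136 dt 0.27 t 18.73
0.964 act 0.961 Tz 0.034±0.016 F [-1.8  4.3  5.4] Txy [1.08 0.56] z 0.2167 j7 0.1112 op 0.0133 dt 0.27 t 18.99
0.867 act 0.864 Tz 0.070±0.011 F [-2.7  4.4  5.3] Txy [1.02 0.61] z 0.2169 j7 0.1114 op 0.0138 dt 0.27 t 19.26
0.770 act 0.767 Tz 0.018±0.030 F [-2.5  3.8  5.2] Txy [0.97 0.6 ] z 0.2171 j7 0.1115 op 0.0134 dt 0.27 t 19.52
0.672 act 0.670 Tz 0.039±0.008 F [-2.3  4.2  6.2] Txy [0.89 0.62] z 0.2173 j7 0.1117 op 0.0136 dt 0.
[... 444 characters left out ...]
27 t 20.86
0.187 act 0.184 Tz 0.030±0.014 F [-2.7  3.4  6. ] Txy [0.65 0.57] z 0.2182 j7 0.1122 op 0.0135 dt 0.27 t 21.12
0.089 act 0.087 Tz 0.065±0.027 F [-2.2  2.7  6. ] Txy [0.66 0.55] z 0.2184 j7 0.1122 op 0.0138 dt 0.27 t 21.39
-0.008 act -0.010 Tz 0.069±0.002 F [-2.5  2.8  6.1] Txy [0.64 0.55] z 0.2186 j7 0.1123 op 0.0136 dt 0.27 t 21.66
-0.105 act -0.107 Tz 0.026±0.030 F [-1.8  2.8  6.5] Txy [0.58 0.5 ] z 0.2188 j7 0.1123 op 0.0137 dt 0.27 t 21.93
-0.105 act -0.107 Tz 0.028±0.024 F [-2.1  2.4  5.6] Txy [0.58 0.5 ] z 0.2188 j7 -0.0280 op 0.0133 dt 0.42 t 22.34
ring [0.5143 0.1069] r 0.0321 286
bar top n 5596 h 0.178 rect 0.5152 0.1065 size 50.0 97.1 yaw 132.38 pca 131.2 [0.5128 0.1048]
```

Backed off to −0.107 rad, against a contact onset of about 1.45 rad. Now I'll release, lift and check the bar's yaw: 35.4° at the start, so about 41.5° expected.

```bash
python3 - <<'E'
from h import *
env.grip(.085); env.dwell(.2)
s=env.get_state(); print(s["opening"],s["force"].round(2),s["torque"].round(3))
env.movel([*X0,.29],.08)
env.reach([0.5147,0.1078,0.29],yawq(np.radians(125.9)))
p,d,c=look("pics/w5.png"); fit(p,d,c,.178,[.5147,.108])
env.reach([0.51,0.107,0.33],yawq(0))
p,d,c=look("pics/w6.png"); fit(p,d,c,.178,[.5147,.108])
print(env.get_state()["time"]); cv2.imwrite("pics/w6b.png",cv2.resize(p,(640,480)))
E
```

```text
0.08494964235616388 [0.19 0.34 0.12] [ 0.03  -0.026  0.015]
ring [0.5155 0.1077] r 0.0313 587
bar top n 1284 h 0.177 rect 0.5132 0.106 size 44.4 13.7 yaw 41.54 pca -139.02 [0.5126 0.1054]
ring [0.5148 0.1071] r 0.0316 827
bar top n 932 h 0.1769 rect 0.5148 0.1083 size 42.8 14.3 yaw 42.06 pca -137.54 [0.5149 0.1085]
26.5
```

View pics/w6b.png

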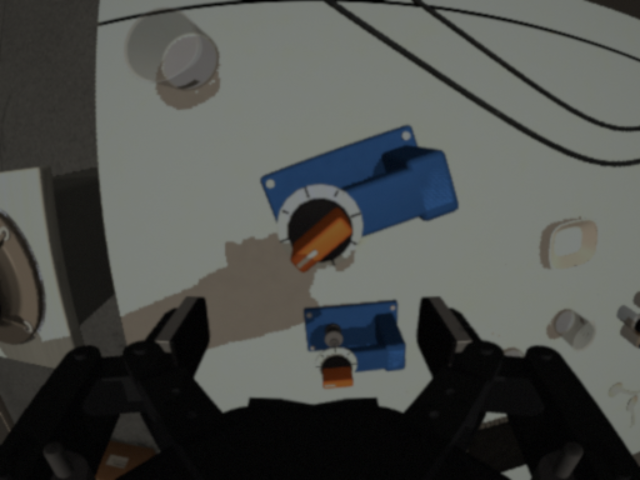

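The bar at (321,240) has turned +6.2° from its start, as commanded, with its white mark at the same end. The other items look undisturbed and the gripper is clear, so I'm handing in.

```bash
python3 -c "
from h import *
job.job_done()"
```

```text
the job is handed in; nothing more can be done
```

I set the gap on the larger blue stand and handed the job in at about 26.5 s of the 64 s allowed. No verdict was reported.

- **Bottoming:** I turned the knob clockwise. Torque began to rise at about 1.45 rad, and I stopped at 1.576 rad, about 0.09 N m above friction. That is inside the firm range and well below forcing.
- **Back-off:** I turned it counter-clockwise to −0.107 rad, which is about 1.56 rad (a quarter turn) from where contact began. That should leave a gap of about 3.0 mm, though I did not measure the gap directly.
- **Release check:** After letting go, two camera views put the bar 5.9 to 6.6° from its start, against 6.1° commanded, so it stayed put. The gripper was clear, and I saw nothing disturbed in the last wrist view, which does not cover the whole bench.

**What is less certain:**
- The contact angle is inferred from noisy torque readings and is good to about ±0.02 rad, or 0.04 mm.
- The at-rest torque had the opposite sign to what I expected while turning freely. I took this as the arm winding back slightly against thread friction after each step, so only the rise above that baseline was used.
- I counted the quarter turn from first contact, not from the firmest point. Counted from the firmest point, it is about 0.11 rad (0.2 mm) more than a quarter turn.
- The bar fit taken while still gripping was unusable because the fingers were in view.

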